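# Release the lemon from the citrus clamp and set it in its dish

### The job

Slide the wooden clamp's moving jaw wide open while the lemon stays lying in its cradle, then lift the lemon out and set it down in the hollow of the small wooden footed dish, without dropping it. Leave the jaw open, the dish standing upright, and do not disturb the tin and jars behind.

Things in the scene. Friction and masses are not known exactly. Their poses are not given: they have to be found in the camera images.
- clamp: Wooden citrus clamp fixed to the worktop: board 196 mm long (own x -68 to +128 mm), 94 mm wide (y), top 20 mm above the worktop. Origin: on the worktop under the lemon's place between the jaws. Fixed jaw on the -x side: face at x = -37 mm, top 64 mm above the worktop, 70 mm wide. The sliding jaw opens along own +x, which points to the robot's left (within about 22 degrees of world +y).
- cradle (a point): Middle of the cradle on the clamp board's top, 20 mm above the worktop. Two ribs 4 mm high along clamp x, at y = +-24 mm, keep the lemon from rolling sideways. Axes as the clamp's. A wall cabinet overhangs the back of the worktop behind the work (farther than about 0.57 m ahead of the robot, from about 0.45 m up): keep the wrist and elbow clear of it.
- jaw (a joint): Sliding jaw, metres: 0 = closed on the lemon, 0.060 = fully open (end stop); starts at 0 to 0.005; stays where left; about 3 N friction, damping 10 N per m/s, no spring. At 0 its rubber face is at clamp x = 37 mm and its hood (46 mm wide, 61 to 72 mm above the worktop) reaches over the lemon's end to x = 24 mm, so the lemon cannot be lifted straight out. It moves with the joint.
- paddle_top (a point): Middle of the top edge of the sliding jaw's upright paddle, 130 mm above the worktop, at clamp x = 52 mm + joint. Paddle 16 mm thick (clamp x, +-8 mm), 54 mm wide (clamp y), free from 78 to 130 mm above the worktop; push it from the lemon's side above the hood, or pinch it from above. The hood reaches 28 mm from this point towards the lemon. Axes as the clamp's.
- lemon_mid (a point): Centre of the lemon. Lemon: 71 mm long (own x), 53 mm wide (own y), 51 mm high (own z), 60 to 120 g; at the start it lies with its long axis along the clamp's x, on a flattened underside (42 x 33 mm), its centre 45.5 mm above the worktop, its two flanks (53 mm apart, across clamp y) free for fingers: take it across there, from above.
- dish: Small loose turned wooden footed dish, 400 g, 85 mm across and 43 mm high. Origin: middle of its underside, z up. Round, yaw has no meaning. Its top is a conical hollow sloping 20 degrees down to the middle (rim radius 40 mm, 13 mm deep), in which the lemon lying on its side centres itself.
- dish_seat (a point): Bottom of the dish's hollow, 30 mm above its underside, on its axis. A seated lemon's centre is 29 to 34 mm above this point.
- tin: Bystander: round food tin 86 mm across, 40 mm high, behind the work; origin under its centre.
- spice_jar: Bystander: spice jar with red cap, 45 mm across, 106 mm high, behind the work; origin under its centre.
- jam_jar: Bystander: small jar, 60 mm across, 99 mm high, behind the work; origin under its centre.

How it is judged:
On the way, in this order (a step that is already met when the one before it is completed fails the run):
1. the jaw is slid open at least 40 mm while the lemon lies within 20 mm of the cradle's middle (value of joint jaw above 0.04 m and horizontal distance between lemon_mid and clamp below 0.02 m and height (world z) of lemon_mid below 0.055 m), for 0.2 s.
2. the lemon is lifted out, its centre over 90 mm above the worktop (height (world z) of lemon_mid above 0.09 m), for 0.1 s.
At the end, for the whole second after the job is handed in: The lemon rests still in the dish's hollow, its centre within 15 mm of the dish's axis and 20 to 45 mm above the bottom of the hollow; the dish stands upright (within 0.1 rad) on the worktop; the jaw is still at least 40 mm open (horizontal distance between lemon_mid and dish_seat below 0.015 m and z of lemon_mid in the frame of dish_seat between 0.02 and 0.045 m and contact force between lemon and dish above 0.2 N and linear speed of lemon below 0.03 m/s and angle between dish's own z axis and vertical below 0.1 rad and height (world z) of dish between -0.008 and 0.008 m and value of joint jaw above 0.04 m); the robot touches nothing.
It fails at once if the lemon is dropped or thrown (moves faster than 0.7 m/s without the fingers touching it) (contact force between the fingers and lemon below 0.05 N and linear speed of lemon above 0.7 m/s).
It fails at once if the tin or a jar is moved more than 40 mm (distance of any of tin, spice_jar, jam_jar from where it was at the start of the episode above 0.04 m).
It also fails if it takes over 51 s, if anything falls off the work surface, if the arm or the gripper's body presses on something with over 40 N, if the wrist force passes 120 N, or if a joint passes its speed limit or range.

### The arm

A 6-joint arm with a two-finger parallel gripper is mounted at the origin on a cart in front of the work surface, level with it; the furniture and walls round the work are solid. World frame = base frame: x ahead of the robot, y to its left, z up, the work surface at z = 0. Lengths are in m, angles in rad, forces in N, time in s.
With the tool pointing down it reaches from about 0.375 to 0.9 m from the base axis. Payload 3.1 kg.
Tool frame: the origin (TCP) lies between the finger pads; the fingertips stand manip.nose_length ahead of it and the grasp point (between the pads) lies 5 mm behind it (manip.nose_length is the distance from the TCP to the fingertips, in m); z points along the fingers, y is the line along which they close (so a half turn about z gives the same grasp; the last joint's range is limited). The gripper opens to 85 mm and grips with 20 to 120 N. Pads are 22 mm wide; open, the fingers measure 114 mm over their backs; the gripper's body (76 mm by 85 mm) begins 54 mm behind the grasp point. The pads swing forward as they close: fully open they stand 13 mm farther back than shut.
Start: joints at [-1.385, 0.527, 1.433, -0, 1.181, -0.178], TCP at [0.222, -0.584, 0.245] pointing down, gripper open.
Joint ranges: [-3.08, 3.08], [-0.75, 2.2], [0.22, 2.44], [-1.43, 4.57], [0, 2.65], [-2.85, 2.85]. Speed limits (rad/s): [2.79, 2.79, 3.14, 3.14, 3.14, 3.14].

### API

Orientations are given as a unit quaternion [x, y, z, w].
In Python, from station import monitor, eyes, job, manip gives the robot as it stands.
- The arm moves only by the shell command python3 -m pendant 'ROWS' [FORCE]. ROWS is JSON, a list that holds one entry, the list of rows, each a list of 7 numbers: the shift along the tool's x, y, z as a fraction of full scale, then the turn, a rotation vector about the tool's x, y, z as a fraction of full scale, then the opening, from 0 (shut) to 1 (fully open). A call has 1 to 20 rows; each row shifts and turns the commanded pose from where the row before left it, along the tool's axes as they then stand; what a row does not reach is not made up. Full scale, the value 1, is 800 mm for a shift and 0.12 rad for a turn. A row lasts 1/10 s, in which the tool goes at most 50 mm and 8.59 degrees, less where a joint would pass 70% of its speed; a pose out of reach is approached as far as the arm can. A call with a number of a shift or a turn outside -1 to 1 is refused whole. A call with a gripper value outside its range is refused whole. The fingers move at their own pace and stop on an object; FORCE is the grip in N (left out, the last holds). Time passes only in rows, so rows that do not move let the fingers close. It gives the time, the measured TCP pose, the force, the opening and the grip force at its end, in the units of the state.
- monitor.sense(): the state, without advancing time (a new reading comes with each control period).
- eyes.snapshot(name): name is "scene" or "side" or "wrist"; returns a dict with "pixels" (420x560x3 uint8, red, green, blue), "depth" (420x560 float32, m along the optical axis (not along the pixel's ray), 0 where there is no reading), "intrinsics" (3x3 intrinsics, pixels), "eye" and "attitude" of the camera in the world. Camera axes: x right, y down, z forward; pixel columns grow to the right and rows downward; lengths in m; the calibration is good to about 2 mm. A picture is of the moment at which its call begins.
- job.sign_off(): hands the job in; it is judged then, once.
The state is a dict: "t": time; "q": joint angles; "qd": joint speeds; "tau": joint torques, N m; "tcp_pos": TCP position; "tool_rot": TCP orientation; "force": force on the tool from outside, world axes, zero at the start; "ft_torque": the same for the moment, N m; "finger_gap": opening from 0.0 (shut) to 1.0 (fully open); "gripper_force": force on a finger pad.
Only numpy, scipy, OpenCV 4.12 (cv2) and the standard library are available. Lean on these libraries where they do the work, as an engineer would, in place of code of your own. Each camera call takes 0.05 s, during which the arm holds its last target. There are 200 camera calls.

## Working session

There is one attempt and no reset: what is moved stays moved. The work goes in short steps, Python scripts to look and compute and a shell command to move; the robot and the scene stay as the last step left them, time stands still between calls to the robot, and variables do not carry over. Pictures are saved under pics/ and viewed, at most 10 in all, crops included, and the job is handed in when it is done.

```bash
ls; mkdir -p pics; cat > h.py <<'E'
import numpy as np, cv2
from station import monitor, eyes, job, manip
from scipy.spatial.transform import Rotation as R
def snap(n, f):
    s=eyes.snapshot(n); cv2.imwrite('pics/'+f+'.png', s['pixels'][:,:,::-1]); np.savez('pics/'+f+'.npz',**{k:np.array(v) for k,v in s.items()}); return s
def cloud(s):
    K=np.array(s['intrinsics']);d=np.array(s['depth']);a=np.array(s['attitude'],float)
    M=R.from_quat(a).as_matrix() if a.size==4 else a
    v,u=np.mgrid[:d.shape[0],:d.shape[1]]
    p=np.stack([(u-K[0,2])/K[0,0]*d,(v-K[1,2])/K[1,1]*d,d],-1)
    P=p@M.T+np.array(s['eye']); P[d==0]=np.nan
    return P
E
python3 - <<'E'
from h import *
for n in('scene','side'):
    s=snap(n,n+'1'); print(n,s['eye'],s['attitude'])
print(monitor.sense(), manip.nose_length)
E
```

```text
pics
scene [-0.25182094  0.61289641  0.57818547] [-0.41288547  0.74692816 -0.45275466  0.25814168]
side [ 0.40232977 -0.7816636   0.50135671] [ 0.83905846 -0.07364173  0.05564838 -0.53615395]
{'t': 0.1, 'q': array([-1.38549953e+00,  5.28388153e-01,  1.43380020e+00, -2.03904109e-05,
        1.18142135e+00, -1.78522491e-01]), 'qd': array([ 7.02199426e-04, -9.40129843e-04, -2.72923580e-03, -5.32205971e-05,
       -1.76368845e-03, -6.21084007e-04]), 'tau': array([-3.03116140e-04, -4.43304062e+01, -1.78587109e+01, -1.80285870e-04,
        3.97506170e-03,  7.65572565e-06]), 'tcp_pos': array([ 0.22229394, -0.58345081,  0.24441399]), 'tool_rot': array([ 9.83498814e-01,  1.80911760e-01, -1.28441287e-05, -1.00849035e-03]), 'force': array([-0.42694041, -1.49334428, -0.42412381]), 'ft_torque': array([-0.03350156,  0.00076582,  0.02079825]), 'gripper_force': 0.0, 'finger_gap': 0.9993329337980803} 0.014
```

View pics/scene1.png

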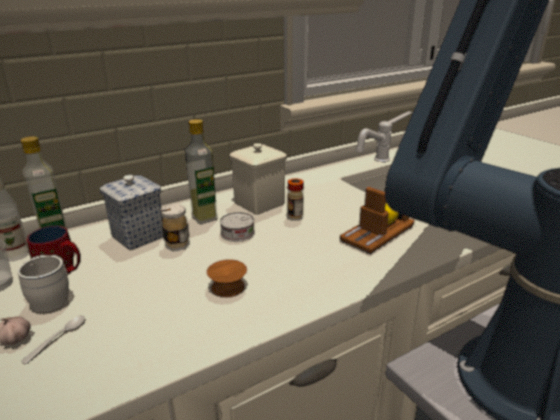

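View pics/side1.png

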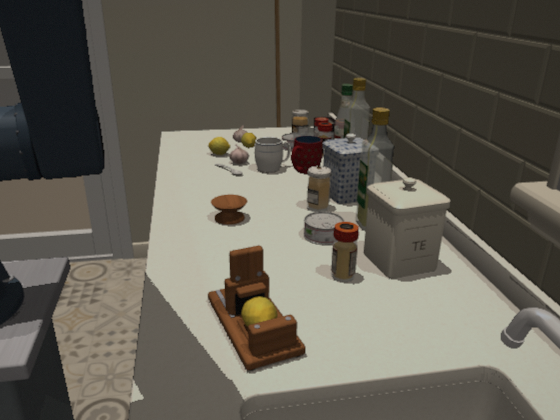

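The scene view shows the dish at (227,275) and the clamp at (378,225), with the robot partly hiding the lemon. The side view shows the lemon at (258,313), the paddle top at (247,252), the fixed jaw at (272,333), the dish at (229,205), the spice jar at (345,250) and the tin at (323,228).

```bash
python3 - <<'E'
from h import *
a=np.load('pics/side1.npz');P=cloud(a);im=a['pixels']
b=np.load('pics/scene1.npz');Q=cloud(b);imb=b['pixels']
print('table',P[300,180],Q[330,150])
def box(P,im,c0,c1,r0,r1): return P[r0:r1,c0:c1].reshape(-1,3),im[r0:r1,c0:c1].reshape(-1,3).astype(int)
# dish rim by height
for n,(p,c) in dict(side=box(P,im,205,255,190,228),scene=box(Q,imb,200,255,255,300)).items():
    m=(p[:,2]>0.037)&(p[:,2]<.05); q=p[m]; print(n,'dish',m.sum(),(q.min(0)+q.max(0))/2,np.ptp(q,0),q[:,2].max(), cv2.minEnclosingCircle(q[:,:2].astype(np.float32)))
# clamp heights
p,c=box(P,im,200,305,240,365)
yel=(c[:,0]>120)&(c[:,1]>90)&(c[:,2]<60)&(c[:,1]>.7*c[:,0])
q=p[yel&(p[:,2]>.03)];print('lemon',len(q),q.min(0),q.max(0),q.mean(0))
for nm,lo,hi in(('pad_top',.126,.135),('paddle',.08,.125),('fixedtop',.0615,.066),('board',.016,.0225)):
    m=(p[:,2]>lo)&(p[:,2]<hi)&~yel
    q=p[m]; r=cv2.minAreaRect(q[:,:2].astype(np.float32)); print(nm,m.sum(),q.mean(0),r, np.round(cv2.boxPoints(r),3).tolist())
p,c=box(Q,imb,335,415,185,250)
for nm,lo,hi in(('pad_top',.126,.135),('paddle',.08,.125),('board',.016,.0225)):
    m=(p[:,2]>lo)&(p[:,2]<hi)
    q=p[m]; r=cv2.minAreaRect(q[:,:2].astype(np.float32)); print('scene',nm,m.sum(),q.mean(0),r,np.round(cv2.boxPoints(r),3).tolist())
for n,u,v in(('spice',345,232),('tin',323,222),('jam',319,175)): print(n,P[v,u])
E
```

```text
table [ 0.36819544 -0.03497905 -0.00143113] [ 4.40856960e-01  4.66954852e-01 -3.87771023e-04]
side dish 253 [0.48320282 0.28597582 0.0403675 ] [0.08302073 0.08699538 0.00672508] 0.04373003765187977 ((0.4820391833782196, 0.28558409214019775), 0.04424671083688736)
scene dish 442 [0.48364345 0.2867136  0.0402636 ] [0.08499451 0.08303117 0.00652718] 0.04352718684129264 ((0.4844071567058563, 0.28779417276382446), 0.0440262034535408)
lemon 501 [ 0.46479856 -0.190885    0.04044316] [ 0.5085796  -0.11750142  0.07098505] [ 0.48669124 -0.17328658  0.06160883]
pad_top 162 [ 0.47647352 -0.10893703  0.12790919] ((0.47754237055778503, -0.10769699513912201), (0.051876552402973175, 0.01670537143945694), 10.76274299621582) [[0.45100000500679016, -0.10400000214576721], [0.45399999618530273, -0.12099999934434891], [0.5049999952316284, -0.11100000143051147], [0.5009999871253967, -0.0949999988079071]]
paddle 860 [ 0.47661199 -0.11383716  0.10284908] ((0.4779731035232544, -0.11281690001487732), (0.05433114245533943, 0.014239956624805927), 6.625768661499023) [[0.44999998807907104, -0.10899999737739563], [0
[... 1236 characters left out ...]
82419377565384, 0.017007222399115562), 25.944791793823242) [[0.44600000977516174, -0.10300000011920929], [0.45399999618530273, -0.11900000274181366], [0.5040000081062317, -0.09399999678134918], [0.4959999918937683, -0.07900000363588333]]
scene board 839 [ 0.46362041 -0.09903456  0.01879814] ((0.48180505633354187, -0.12541967630386353), (0.09478970617055893, 0.19507303833961487), 13.293794631958008) [[0.4129999876022339, -0.04100000113248825], [0.4580000042915344, -0.23100000619888306], [0.550000011920929, -0.20900000631809235], [0.5059999823570251, -0.019999999552965164]]
spice [ 0.66157631 -0.02803775  0.10457871]
tin [0.67346357 0.15546684 0.03609582]
jam [0.69621466 0.28914062 0.09350026]
```

```bash
python3 -c "
import cv2
i=cv2.imread('pics/side1.png')[235:370,195:315];cv2.imwrite('pics/c1.png',cv2.resize(i,None,fx=4.4,fy=4.4,interpolation=cv2.INTER_CUBIC))"
```

```text
(no output)
```

View pics/c1.png

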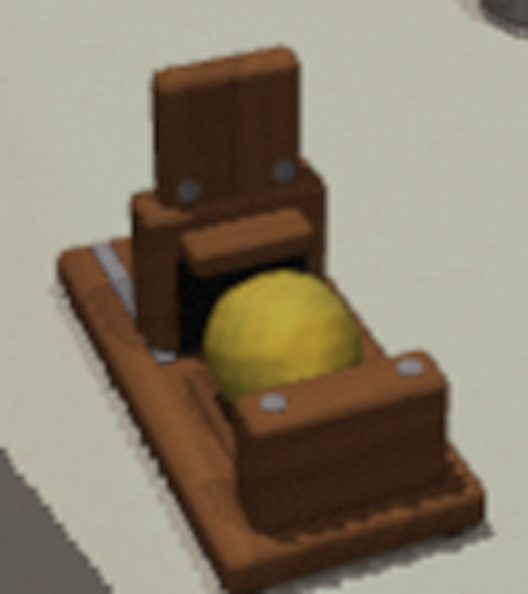

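The crop confirms the layout: jaw nearly closed, hood over the lemon, ribs and both flanks clear. The board fit gives clamp +x at a yaw of about 103.5°, with the origin near (0.4895, -0.158). The paddle agrees at jaw ≈ 2 mm. I'll turn the tool so its x lies along clamp +x and close the fingers.

```bash
python3 -m pendant '[[[0,0,0,0,0,-1,0],[0,0,0,0,0,-1,0],[0,0,0,0,0,-1,0],[0,0,0,0,0,-1,0],[0,0,0,0,0,-1,0],[0,0,0,0,0,-1,0],[0,0,0,0,0,-1,0],[0,0,0,0,0,-1,0],[0,0,0,0,0,-1,0],[0,0,0,0,0,-1,0],[0,0,0,0,0,-1,0],[0,0,0,0,0,-1,0],[0,0,0,0,0,0,0],[0,0,0,0,0,0,0]]]' 40
cat >> h.py <<'E'
O=np.array([.4895,-.1577,0.]); C=np.array([np.cos(np.radians(103.5)),np.sin(np.radians(103.5)),0]); D=np.array([.4835,.2865,0])
def go(*targets):
    """delta (fractions of full scale, tool axes) from the present pose to each target TCP"""
    s=monitor.sense(); M=R.from_quat(s['tool_rot']).as_matrix(); p=s['tcp_pos']
    print('tcp',p.round(4),'toolx yaw',np.degrees(np.arctan2(M[1,0],M[0,0])).round(2),'z',M[:,2].round(4),'gap',round(s['finger_gap'],3),'F',s['force'].round(1),'t',s['t'])
    for t in targets:
        d=M.T@(np.array(t)-p); print('to',np.round(t,4),'frac',(d/.8).round(4),'mm',(d*1000).round(1)); p=np.array(t)
E
python3 -c "
from h import *
go(O+C*.015+[0,0,.244],O+C*.015+[0,0,.104],O+C*.09+[0,0,.104])"
```

```text
t: 1.5
tcp_pos: [0.2224, -0.5838, 0.2449]
tool_rot: [0.621, 0.784, 0.0, -0.0]
force: [-0.3, -0.8, 0.5]
finger_gap: 0.001
gripper_force: 0.0
tcp [ 0.2224 -0.5838  0.2449] toolx yaw 103.21 z [-1.e-04  8.e-04 -1.e+00] gap 0.001 F [-0.3 -0.8  0.5] t 1.5
to [ 0.486  -0.1431  0.244 ] frac [0.461  0.4467 0.0016] mm [368.8 357.3   1.3]
to [ 0.486  -0.1431  0.104 ] frac [-1.00e-04 -0.00e+00  1.75e-01] mm [-1.0e-01 -0.0e+00  1.4e+02]
to [ 0.4685 -0.0702  0.104 ] frac [ 0.0937 -0.0005  0.0001] mm [75.  -0.4  0.1]
```

```bash
python3 -m pendant '[[[0.0288,0.0279,0,0,0,0,0],[0.0288,0.0279,0,0,0,0,0],[0.0288,0.0279,0,0,0,0,0],[0.0288,0.0279,0,0,0,0,0],[0.0288,0.0279,0,0,0,0,0],[0.0288,0.0279,0,0,0,0,0],[0.0288,0.0279,0,0,0,0,0],[0.0288,0.0279,0,0,0,0,0],[0.0288,0.0279,0,0,0,0,0],[0.0288,0.0279,0,0,0,0,0],[0.0288,0.0279,0,0,0,0,0],[0.0288,0.0279,0,0,0,0,0],[0.0288,0.0279,0,0,0,0,0],[0.0288,0.0279,0,0,0,0,0],[0.0288,0.0279,0,0,0,0,0],[0.0288,0.0279,0,0,0,0,0],[0,0,0,0,0,0,0],[0,0,0,0,0,0,0],[0,0,0,0,0,0,0]]]'
python3 - <<'E'
from h import *
go(O+C*.015+[0,0,.104],O+C*.09+[0,0,.104])
s=snap('wrist','w1');P=cloud(s);im=s['pixels'].astype(int)
c=im.reshape(-1,3);p=P.reshape(-1,3)
yel=(c[:,0]>100)&(c[:,1]>.65*c[:,0])&(c[:,2]<.4*c[:,0])&(p[:,2]>.035)&(p[:,2]<.08)
q=p[yel];print(len(q),q.min(0),q.max(0),np.median(q,0))
d=(q-O)@np.stack([C,np.cross([0,0,1],C)],1);print('clamp frame',d.min(0),d.max(0))
E
```

```text
t: 3.4
tcp_pos: [0.4844, -0.1435, 0.2453]
tool_rot: [0.621, 0.784, -0.0, -0.0]
force: [0.5, -0.1, 0.1]
finger_gap: 0.005
gripper_force: 0.0
tcp [ 0.4844 -0.1435  0.2453] toolx yaw 103.28 z [-3.e-04 -3.e-04 -1.e+00] gap 0.005 F [ 0.5 -0.1  0.1] t 3.4
to [ 0.486  -0.1431  0.104 ] frac [1.000e-04 2.100e-03 1.766e-01] mm [1.000e-01 1.700e+00 1.413e+02]
to [ 0.4685 -0.0702  0.104 ] frac [ 0.0937 -0.0004 -0.    ] mm [75.  -0.3 -0. ]
964 [ 0.46845908 -0.21738071  0.0523658 ] [ 0.50759558 -0.12269551  0.07281499] [ 0.4891756  -0.15736656  0.06824098]
clamp frame [-0.05535809 -0.0229606 ] [0.030766   0.03258359]
```

View pics/w1.png

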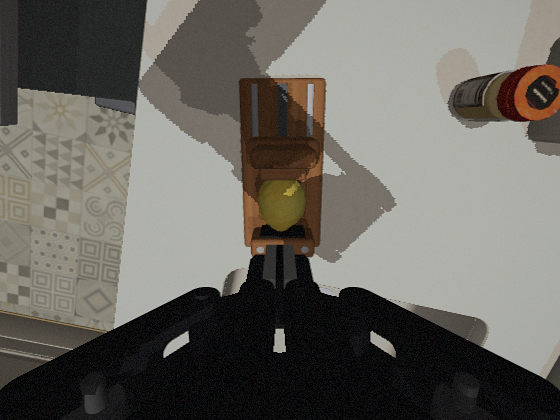

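The wrist view shows the lemon at (283,205) between the jaws, with the paddle at (283,152). Its median (0.489, -0.157) matches the clamp origin. Next I descend in front of the paddle and push.

```bash
python3 -m pendant '[[[0,0.001,0.022,0,0,0,0],[0,0.001,0.022,0,0,0,0],[0,0,0.022,0,0,0,0],[0,0,0.022,0,0,0,0],[0,0,0.022,0,0,0,0],[0,0,0.022,0,0,0,0],[0,0,0.022,0,0,0,0],[0,0,0.022,0,0,0,0],[0,0,0,0,0,0,0],[0,0,0,0,0,0,0]]]'
python3 -c "
from h import *
go(O+C*.088+[0,0,.104])"
```

```text
t: 4.45
tcp_pos: [0.4861, -0.1434, 0.1045]
tool_rot: [0.621, 0.784, -0.0, -0.0]
force: [0.2, -0.9, -0.2]
finger_gap: 0.001
gripper_force: 0.0
tcp [ 0.4861 -0.1434  0.1045] toolx yaw 103.25 z [-5.e-04  2.e-04 -1.e+00] gap 0.001 F [ 0.2 -0.9 -0.2] t 4.45
to [ 0.469  -0.0721  0.104 ] frac [ 0.0916 -0.0004  0.0007] mm [73.3 -0.3  0.6]
```

```bash
python3 -m pendant '[[[0.0076,0,0,0,0,0,0],[0.0076,0,0,0,0,0,0],[0.0076,0,0,0,0,0,0],[0.0076,0,0,0,0,0,0],[0.0076,0,0,0,0,0,0],[0.0076,0,0,0,0,0,0],[0.0076,0,0,0,0,0,0],[0.0076,0,0,0,0,0,0],[0.0076,0,0,0,0,0,0],[0.0076,0,0,0,0,0,0],[0.0076,0,0,0,0,0,0],[0.0076,0,0,0,0,0,0],[0,0,0,0,0,0,0],[0,0,0,0,0,0,0]]]'
python3 - <<'E'
from h import *
go()
s=snap('side','side2');P=cloud(s)
im=s['pixels'][150:370,150:340];cv2.imwrite('pics/c2.png',cv2.resize(im,None,fx=2.7,fy=2.7)[:,:,::-1])
p=P[150:370,180:330].reshape(-1,3); c=s['pixels'][150:370,180:330].reshape(-1,3).astype(int)
d=(p-O)@np.stack([C,np.cross([0,0,1],C)],1)
m=(p[:,2]>.061)&(p[:,2]<.075)&(abs(d[:,1])<.023)&(d[:,0]>.03); print('hood edge clamp x',np.percentile(d[m,0],[1,5,50,99]))
yel=(c[:,0]>120)&(c[:,1]>.7*c[:,0])&(c[:,2]<60)&(p[:,2]>.03); q=d[yel]; print('lemon',yel.sum(),q.min(0),q.max(0),p[yel,2].max())
E
```

```text
t: 5.85
tcp_pos: [0.4694, -0.0706, 0.105]
tool_rot: [0.62, 0.784, 0.0, -0.0]
force: [-0.6, 0.7, 5.9]
finger_gap: -0.003
gripper_force: 0.4
tcp [ 0.4694 -0.0706  0.105 ] toolx yaw 103.34 z [ 5.e-04  8.e-04 -1.e+00] gap -0.003 F [-0.6  0.7  5.9] t 5.85
hood edge clamp x [0.07851131 0.07926741 0.08528944 0.09799194]
lemon 398 [-0.04340989 -0.01871798] [0.01651414 0.02535166] 0.06808816672581652
```

View pics/c2.png

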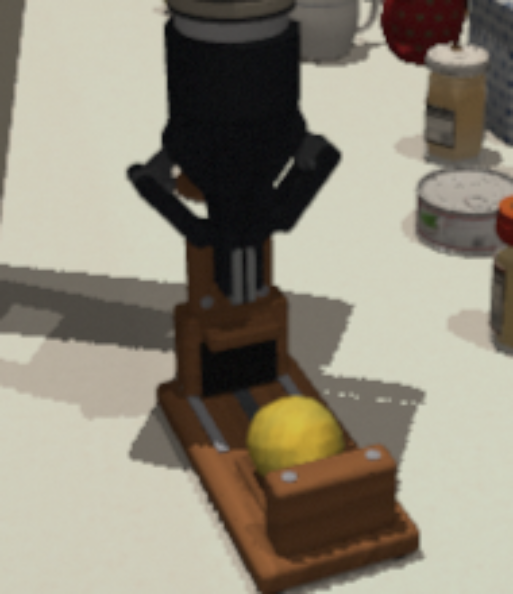

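The jaw is about 55 mm open: the hood edge is at clamp x = 79 mm, against 24 mm when closed. The lemon still lies in its cradle at crop (295,437). I'll back off, rise, and open above the lemon, first checking that the wrist camera clears the paddle.

```bash
python3 - <<'E'
from h import *
a=np.load('pics/w1.npz'); M=R.from_quat([.621,.784,0,0]).as_matrix()
print('cam in tool',M.T@(a['eye']-np.array([.4844,-.1435,.2453])))
go(O+C*.07+[0,0,.105],O+C*.07+[0,0,.16],O+[0,0,.16],O+[0,0,.04])
E
```

```text
cam in tool [ 0.07062562 -0.00022558 -0.12897086]
tcp [ 0.4694 -0.0705  0.105 ] toolx yaw 103.34 z [ 4.e-04  8.e-04 -1.e+00] gap -0.002 F [-0.  -0.3  5.4] t 5.9
to [ 0.4732 -0.0896  0.105 ] frac [-0.0243 -0.001   0.    ] mm [-19.4  -0.8   0. ]
to [ 0.4732 -0.0896  0.16  ] frac [ 0.      0.     -0.0687] mm [  0.   0. -55.]
to [ 0.4895 -0.1577  0.16  ] frac [-0.0875  0.0003 -0.0001] mm [-70.    0.2  -0.1]
to [ 0.4895 -0.1577  0.04  ] frac [-1.0e-04 -1.0e-04  1.5e-01] mm [-1.0e-01 -1.0e-01  1.2e+02]
```

```bash
python3 -m pendant '[[[-0.012,0,0,0,0,0,0],[-0.012,0,0,0,0,0,0],[0,0,-0.023,0,0,0,0],[0,0,-0.023,0,0,0,0],[0,0,-0.023,0,0,0,0],[-0.022,0,0,0,0,0,1],[-0.022,0,0,0,0,0,1],[-0.022,0,0,0,0,0,1],[-0.022,0,0,0,0,0,1],[0,0,0,0,0,0,1],[0,0,0,0,0,0,1],[0,0,0,0,0,0,1]]]'
python3 - <<'E'
from h import *
go(O+[0,0,.16],O+[0,0,.04])
s=snap('wrist','w2');P=cloud(s);c=s['pixels'].reshape(-1,3).astype(int);p=P.reshape(-1,3)
yel=(c[:,0]>80)&(c[:,1]>.65*c[:,0])&(c[:,2]<.45*c[:,0])&(p[:,2]>.045)&(p[:,2]<.08)
d=(p[yel]-O)@np.stack([C,np.cross([0,0,1],C)],1);ok=(abs(d)<.06).all(1);d=d[ok];print(len(d),np.percentile(d,[1,50,99],axis=0))
E
```

```text
t: 7.1
tcp_pos: [0.4894, -0.1582, 0.1592]
tool_rot: [0.62, 0.784, -0.0, -0.001]
force: [-0.2, 0.1, 0.6]
finger_gap: 0.998
gripper_force: 0.0
tcp [ 0.4894 -0.1582  0.1592] toolx yaw 103.34 z [-0.0016  0.0012 -1.    ] gap 0.998 F [-0.2  0.1  0.6] t 7.1
to [ 0.4895 -0.1577  0.16  ] frac [ 0.0006  0.0002 -0.001 ] mm [ 0.5  0.2 -0.8]
to [ 0.4895 -0.1577  0.04  ] frac [-0.0002  0.0002  0.15  ] mm [ -0.2   0.2 120. ]
3619 [[-0.0579469  -0.02101805]
 [ 0.00016708  0.00196831]
 [ 0.03091829  0.03036696]]
```

View pics/w2.png

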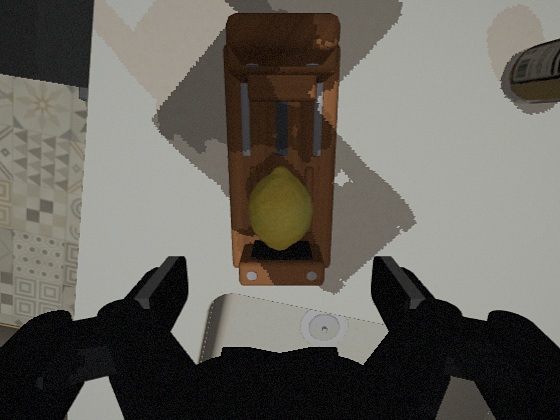

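The wrist view shows the lemon at (280,208), midway between the open fingers (about 165 and 395) and on the clamp's midline. The jaw is open at the top of the picture. I'll descend, grip and lift.

```bash
python3 -m pendant '[[[0,0,0.021,0,0,0,1],[0,0,0.021,0,0,0,1],[0,0,0.021,0,0,0,1],[0,0,0.021,0,0,0,1],[0,0,0.021,0,0,0,1],[0,0,0.021,0,0,0,1],[0,0,0.012,0,0,0,1],[0,0,0.011,0,0,0,1],[0,0,0,0,0,0,1],[0,0,0,0,0,0,1],[0,0,0,0,0,0,0],[0,0,0,0,0,0,0],[0,0,0,0,0,0,0],[0,0,0,0,0,0,0],[0,0,0,0,0,0,0],[0,0,0,0,0,0,0],[0,0,0,0,0,0,0],[0,0,0,0,0,0,0]]]' 35
```

```text
t: 8.95
tcp_pos: [0.4905, -0.1589, 0.0416]
tool_rot: [0.62, 0.785, 0.0, 0.001]
force: [-0.8, 1.6, 6.4]
finger_gap: 0.586
gripper_force: 35.3
```

```bash
python3 -m pendant '[[[0,0,-0.01,0,0,0,0],[0,0,-0.02,0,0,0,0],[0,0,-0.025,0,0,0,0],[0,0,-0.025,0,0,0,0],[0,0,-0.025,0,0,0,0],[0,0,-0.025,0,0,0,0],[0,0,-0.025,0,0,0,0],[0,0,0,0,0,0,0],[0,0,0,0,0,0,0]]]'
python3 - <<'E'
from h import *
go(D+[0,0,.165],D+[0,0,.06])
s=snap('side','side3');P=cloud(s);w=snap('wrist','w3')
im=np.hstack([s['pixels'][130:350,150:340],w['pixels'][130:350,150:420]]);cv2.imwrite('pics/c3.png',cv2.resize(im,None,fx=1.7,fy=1.7)[:,:,::-1])
M=R.from_quat(monitor.sense()['tool_rot']).as_matrix();tp=monitor.sense()['tcp_pos']
for n,a in(('side',s),('wrist',w)):
    P=cloud(a).reshape(-1,3);c=a['pixels'].reshape(-1,3).astype(int)
    t=(P-tp)@M
    yel=(c[:,0]>80)&(c[:,1]>.65*c[:,0])&(c[:,2]<.45*c[:,0])&(abs(t)<.06).all(1)
    print(n,yel.sum(),'lemon in tool',np.percentile(t[yel],[2,98],axis=0).round(4))
E
```

```text
t: 9.85
tcp_pos: [0.49, -0.1587, 0.1647]
tool_rot: [0.62, 0.785, 0.0, 0.0]
force: [-0.0, 0.7, -1.5]
finger_gap: 0.581
gripper_force: 36.6
tcp [ 0.49   -0.1587  0.1647] toolx yaw 103.35 z [ 5.e-04 -3.e-04 -1.e+00] gap 0.581 F [-0.   0.7 -1.5] t 9.85
to [0.4835 0.2865 0.165 ] frac [ 0.5433  0.1206 -0.0006] mm [ 4.347e+02  9.650e+01 -4.000e-01]
to [0.4835 0.2865 0.06  ] frac [ 1.000e-04 -1.000e-04  1.312e-01] mm [  0.  -0. 105.]
side 797 lemon in tool [[-0.0357 -0.0239 -0.0288]
 [-0.0038  0.0155  0.0038]]
wrist 10508 lemon in tool [[-0.017  -0.0203 -0.0304]
 [ 0.0322  0.0157 -0.0084]]
```

View pics/c3.png

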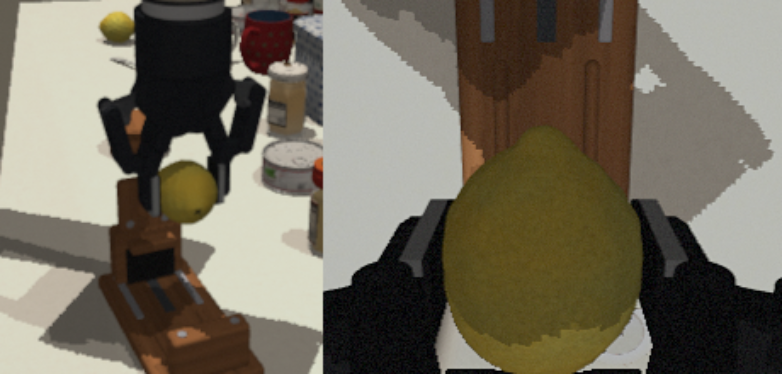

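The lemon is held level and centred between the pads (right panel (545,255)), with its centre about 4.5 mm behind the TCP and 1.5 mm toward -x. The jaw stays open. Moving over the dish, a little higher to clear the paddle.

```bash
python3 -m pendant '[[[0,0,-0.025,0,0,0,0],[0,0,-0.025,0,0,0,0],[0.017,0.0038,0,0,0,0,0],[0.034,0.0075,0,0,0,0,0],[0.034,0.0075,0,0,0,0,0],[0.034,0.0075,0,0,0,0,0],[0.034,0.0075,0,0,0,0,0],[0.034,0.0075,0,0,0,0,0],[0.034,0.0075,0,0,0,0,0],[0.034,0.0075,0,0,0,0,0],[0.034,0.0075,0,0,0,0,0],[0.034,0.0075,0,0,0,0,0],[0.034,0.0075,0,0,0,0,0],[0.034,0.0075,0,0,0,0,0],[0.034,0.0075,0,0,0,0,0],[0.034,0.0075,0,0,0,0,0],[0.034,0.0075,0,0,0,0,0],[0.034,0.0075,0,0,0,0,0],[0.017,0.0038,0,0,0,0,0],[0,0,0,0,0,0,0]]]'
python3 - <<'E'
from h import *
E=D+C*.0015
go(E+[0,0,.2],E+[0,0,.075],E+[0,0,.06])
s=snap('wrist','w4');P=cloud(s).reshape(-1,3)
m=(P[:,2]>.036)&(P[:,2]<.05)&(np.hypot(*(P[:,:2]-D[:2]).T)<.07);q=P[m];print('dish',m.sum(),cv2.minEnclosingCircle(q[:,:2].astype(np.float32)),(q.min(0)+q.max(0))/2)
E
```

```text
t: 11.95
tcp_pos: [0.4818, 0.2884, 0.2031]
tool_rot: [0.619, 0.785, -0.001, -0.001]
force: [0.5, 0.4, -1.8]
finger_gap: 0.581
gripper_force: 36.8
tcp [0.4818 0.2884 0.2031] toolx yaw 103.52 z [-2.3e-03 -6.0e-04 -1.0e+00] gap 0.581 F [ 0.5  0.4 -1.8] t 11.95
to [0.4831 0.288  0.2   ] frac [-0.0009  0.0015  0.0038] mm [-0.7  1.2  3.1]
to [0.4831 0.288  0.075 ] frac [0.     0.0004 0.1562] mm [  0.    0.3 125. ]
to [0.4831 0.288  0.06  ] frac [0.     0.     0.0187] mm [ 0.  0. 15.]
dish 3464 ((0.48448917269706726, 0.2876936197280884), 0.04221898689866066) [0.48441842 0.29204052 0.04090111]
```

View pics/w4.png

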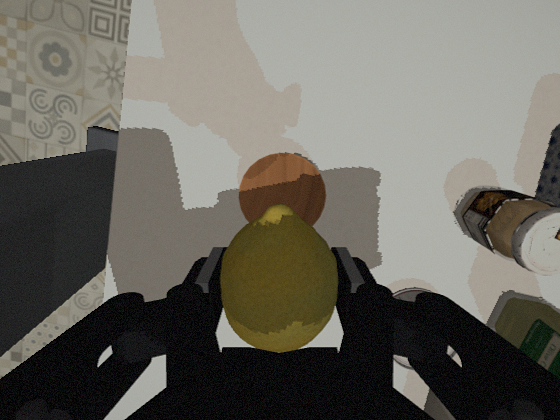

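The dish rim at (283,193) lies straight below, with the lemon at (279,275) in front of the camera. The refined dish axis is (0.484, 0.2875), which needs a shift of about 2 mm along tool y. Descending.

```bash
python3 -m pendant '[[[0,0.0025,0.02,0,0,0,0],[0,0,0.02,0,0,0,0],[0,0,0.02,0,0,0,0],[0,0,0.02,0,0,0,0],[0,0,0.02,0,0,0,0],[0,0,0.02,0,0,0,0],[0,0,0.02,0,0,0,0],[0,0,0.015,0,0,0,0],[0,0,0.005,0,0,0,0],[0,0,0.005,0,0,0,0],[0,0,0.004,0,0,0,0],[0,0,0,0,0,0,0],[0,0,0,0,0,0,0],[0,0,0,0,0,0,0]]]'
```

```text
t: 13.4
tcp_pos: [0.4854, 0.2875, 0.0698]
tool_rot: [0.62, 0.785, 0.0, 0.0]
force: [0.2, 0.5, -1.2]
finger_gap: 0.587
gripper_force: 36.8
```

Continue to contact in small steps.

```bash
python3 -m pendant '[[[0,0,0.003,0,0,0,0],[0,0,0.003,0,0,0,0],[0,0,0.003,0,0,0,0],[0,0,0,0,0,0,0],[0,0,0,0,0,0,0]]]'; python3 -m pendant '[[[0,0,0.002,0,0,0,0],[0,0,0,0,0,0,0],[0,0,0,0,0,0,0]]]';python3 -c "
from h import *
go(D+[0.0,0,.06])"
```

```text
t: 13.9
tcp_pos: [0.485, 0.2873, 0.0619]
tool_rot: [0.62, 0.785, -0.0, -0.0]
force: [0.7, -0.2, -0.4]
finger_gap: 0.58
gripper_force: 36.8
t: 14.2
tcp_pos: [0.4851, 0.2874, 0.0605]
tool_rot: [0.62, 0.785, 0.0, -0.0]
force: [-0.1, 0.2, -1.5]
finger_gap: 0.585
gripper_force: 36.8
tcp [0.4851 0.2874 0.0605] toolx yaw 103.35 z [ 0.  0. -1.] gap 0.585 F [-0.1  0.2 -1.5] t 14.2
to [0.4835 0.2865 0.06  ] frac [-0.0006 -0.0022  0.0006] mm [-0.5 -1.8  0.5]
```

```bash
python3 -m pendant '[[[0,-0.001,0.002,0,0,0,0],[0,0,0,0,0,0,0],[0,0,0,0,0,0,0]]]'; python3 -m pendant '[[[0,0,0.0015,0,0,0,0],[0,0,0,0,0,0,0],[0,0,0,0,0,0,0]]]'
```

```text
t: 14.5
tcp_pos: [0.4842, 0.2872, 0.0589]
tool_rot: [0.62, 0.785, -0.0, -0.0]
force: [1.1, 0.0, -0.7]
finger_gap: 0.584
gripper_force: 36.8
t: 14.8
tcp_pos: [0.4844, 0.2872, 0.0578]
tool_rot: [0.62, 0.784, 0.0, 0.0]
force: [-0.4, 0.7, -1.2]
finger_gap: 0.583
gripper_force: 36.8
```

```bash
python3 -m pendant '[[[0,0,0.0015,0,0,0,0],[0,0,0,0,0,0,0],[0,0,0,0,0,0,0]]]'; python3 -m pendant '[[[0,0,0.0015,0,0,0,0],[0,0,0,0,0,0,0],[0,0,0,0,0,0,0]]]'
```

```text
t: 15.1
tcp_pos: [0.4845, 0.2875, 0.0571]
tool_rot: [0.62, 0.784, 0.0, 0.0]
force: [-1.6, 1.8, 4.6]
finger_gap: 0.583
gripper_force: 37.0
t: 15.4
tcp_pos: [0.4845, 0.2876, 0.0569]
tool_rot: [0.62, 0.784, 0.001, 0.0]
force: [-2.1, 2.0, 10.7]
finger_gap: 0.583
gripper_force: 37.3
```

Contact felt: Fz rises to 10.7 N, with the lemon's centre at the expected seated height. I'll ease off, open slowly and withdraw upward.

```bash
python3 -m pendant '[[[0,0,-0.001,0,0,0,0],[0,0,0,0,0,0,0.6],[0,0,0,0,0,0,0.64],[0,0,0,0,0,0,0.68],[0,0,0,0,0,0,0.75],[0,0,0,0,0,0,0.85],[0,0,0,0,0,0,1],[0,0,0,0,0,0,1],[0,0,0,0,0,0,1],[0,0,0,0,0,0,1]]]' 20; python3 - <<'E'
from h import *
go()
s=snap('wrist','w5');snap('scene','scene5')
cv2.imwrite('pics/c5.png',s['pixels'][:,:,::-1])
E
```

```text
t: 16.4
tcp_pos: [0.4843, 0.2872, 0.0561]
tool_rot: [0.62, 0.785, 0.0, 0.0]
force: [0.2, 0.1, 0.1]
finger_gap: 1.002
gripper_force: 0.0
tcp [0.4843 0.2872 0.0561] toolx yaw 103.35 z [ 0.  0. -1.] gap 1.002 F [0.2 0.1 0.1] t 16.4
```

View pics/c5.png

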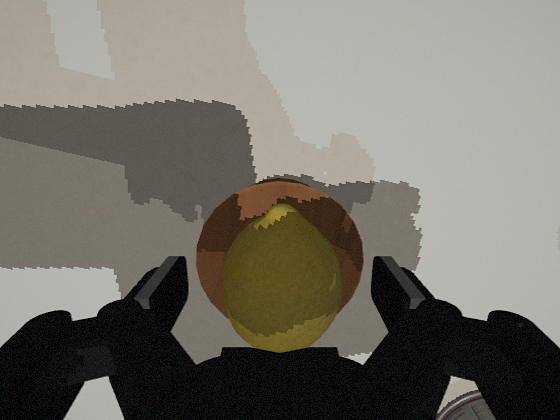

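The lemon (282,275) sits in the dish (280,265), the fingers stand clear on both sides (185 and 372), and the force is zero. Withdrawing straight up.

```bash
python3 -m pendant '[[[0,0,-0.005,0,0,0,1],[0,0,-0.015,0,0,0,1],[0,0,-0.03,0,0,0,1],[0,0,-0.04,0,0,0,1],[0,0,-0.04,0,0,0,1],[0,0,-0.04,0,0,0,1],[0,0,-0.02,0,0,0,1],[0,0,0,0,0,0,1],[0,0,0,0,0,0,1],[0,0,0,0,0,0,1],[0,0,0,0,0,0,1],[0,0,0,0,0,0,1]]]'; python3 - <<'E'
from h import *
go()
Ss=[snap('side','side6'),snap('scene','scene6'),snap('wrist','w6')]
for s in Ss:
    P=cloud(s).reshape(-1,3);c=s['pixels'].reshape(-1,3).astype(int)
    near=(np.hypot(*(P[:,:2]-D[:2]).T)<.07)
    yel=(c[:,0]>70)&(c[:,1]>.62*c[:,0])&(c[:,2]<.45*c[:,0])&near&(P[:,2]>.05)&(P[:,2]<.12)
    q=P[yel];r=P[near&~yel&(P[:,2]>.037)&(P[:,2]<.047)]
    print('lemon',yel.sum(),(q.min(0)+q.max(0))/2,q[:,2].max(),'dish',cv2.minEnclosingCircle(r[:,:2].astype(np.float32)),r[:,2].max())
P=cloud(Ss[0])[150:370,180:330].reshape(-1,3);d=(P-O)@np.stack([C,np.cross([0,0,1],C)],1)
m=(P[:,2]>.126)&(P[:,2]<.135)&(abs(d[:,1])<.03);print('jaw',np.median(d[m,0])-.052)
im=np.hstack([Ss[0]['pixels'][140:350,150:380],Ss[1]['pixels'][180:390,150:380]]);cv2.imwrite('pics/c6.png',cv2.resize(im,None,fx=1.7,fy=1.7)[:,:,::-1])
E
```

```text
t: 17.7
tcp_pos: [0.4838, 0.2869, 0.207]
tool_rot: [0.62, 0.784, -0.001, -0.001]
force: [-0.1, -0.1, -0.7]
finger_gap: 0.999
gripper_force: 0.0
tcp [0.4838 0.2869 0.207 ] toolx yaw 103.35 z [-2.2e-03 -8.0e-04 -1.0e+00] gap 0.999 F [-0.1 -0.1 -0.7] t 17.7
lemon 297 [0.48193139 0.27070864 0.06847197] 0.08626717594749583 dish ((0.48338618874549866, 0.283860981464386), 0.04320321977138519) 0.046400207867918875
lemon 532 [0.47427674 0.29068249 0.068096  ] 0.08618258636588416 dish ((0.4828406572341919, 0.2873837351799011), 0.042761772871017456) 0.04612216198365893
lemon 2854 [0.48391749 0.28905207 0.07271437] 0.08867176521418454 dish ((0.4844691753387451, 0.28760528564453125), 0.042247381061315536) 0.046036542022983906
jaw 0.05216093133700491
```

View pics/c6.png

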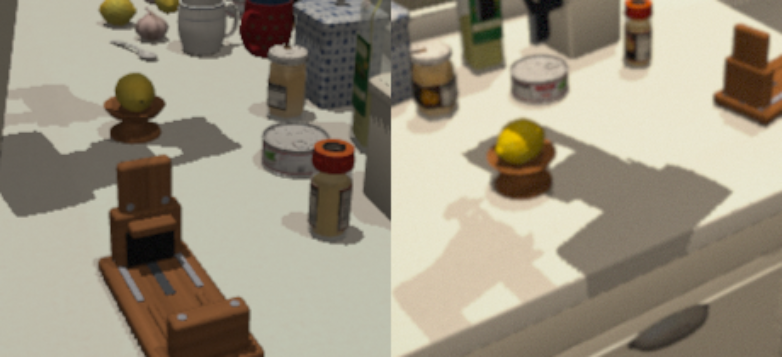

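The lemon sits in the upright dish (left (135,92), right (521,143)), about 2 mm off its axis with its centre near z = 0.062. The jaw is about 52 mm open, the tin and jars look undisturbed, and the gripper is clear.

```bash
python3 -c "
from station import job
print(job.sign_off())"
```

```text
the job is handed in; nothing more can be done
None
```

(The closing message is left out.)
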